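# Turn the finished board's status flag from red to green

### The arm

A 7-joint arm with a two-finger parallel gripper is mounted at the origin on the work surface. World frame = base frame: x ahead of the robot, y to its left, z up, the work surface at z = 0. Lengths are in m, angles in degrees, forces in N, time in s.
With the tool pointing down it reaches from about 0.375 to 0.925 m from the base axis. Payload 3.1 kg.
Tool frame: the origin (TCP) lies at the very end of the fingers, on their centre line; the grasp point (between the pads) lies hold_point_z behind it (hold_point_z is the distance from the TCP to the grasp point, in m); y points along the fingers, z is the direction in which the jaws open and shut, and the axes are right-handed (so a half turn about y gives the same grasp; the last joint's range is limited). The gripper opens to 85 mm and grips with 20 to 120 N. Pads are 22 mm wide; open, the fingers measure 114 mm over their backs; the gripper's body (76 mm by 85 mm) begins 54 mm behind the grasp point. The pads swing forward as they close: fully open they stand 13 mm farther back than shut.
Start: joints at [61.203, 21.939, 2.515, 91.553, -1.026, 66.532, -2.859], TCP at [0.256, -0.597, 0.203] pointing down, gripper open.
Joint ranges: [-149.38, 149.38], [-23.57, 123.04], [-84.95, 90], [0, 143.3], [-89.99, 269.99], [3.08, 112.72], [-163.45, 163.45]. Speed limits (degrees/s): [159.86, 159.86, 180, 180, 180, 180, 180].

### API

Orientations are given as a 3x3 rotation matrix whose columns are the frame's x, y, z axes.
In Python, from cell import * gives the robot as it stands. The module is installed in compiled form; this text tells all that it offers.
- The arm moves only by the shell command python3 -m inch 'ROWS' [FORCE]. ROWS is JSON, one flat list of numbers, 7 for each row, row after row: the turn, a rotation vector about the world's x, y, z in rad, then the shift along the world's x, y, z in m, then the opening, from 0 (shut) to 1 (fully open). A call has 1 to 8 rows; each row shifts and turns the commanded pose from where the row before left it; what a row does not reach is not made up. A row lasts 1/8 s, in which the tool goes at most 62.5 mm and 10.7 degrees, less where a joint would pass 70% of its speed; a pose out of reach is approached as far as the arm can. A call is refused whole if a number of a shift passes 0.0625 or a number of a turn 0.188, either way. A call with a gripper value outside its range is refused whole. The fingers move at their own pace and stop on an object; FORCE is the grip in N (left out, the last holds). Time passes only in rows, so rows that do not move let the fingers close. It gives the time, the measured TCP pose, the force and the opening at its end, in the units of the state.
- get_obs(): the state, without advancing time (a new reading comes with each control period).
- camera(name): name is "scene" or "top" or "wrist"; returns (picture, depth): 420x560x3 uint8, red, green, blue; 420x560 float32, m along the optical axis (not along the pixel's ray), 0 where there is no reading.
- camera_model(name): a dict with "fx", "fy", "cx", "cy" (pixels), "world_to_cam" (4x4, takes a point from world to camera coordinates); the wrist camera has in their place "hand_eye" (4x4, takes a point from camera to tool coordinates, whose origin is the TCP and whose axes are the tool frame's). Camera axes: x right, y down, z forward; pixel columns grow to the right and rows downward; lengths in m; the calibration is good to about 2 mm. A picture is of the moment at which its call begins: read the wrist's pose just before it. camera_model takes no time and is no camera call.
- finish_job(): hands the job in, once; it reports no verdict.
Trained networks look in the newest picture that a camera, given by its name, has taken for a name from the list of things; names that differ only in an ending like _2 or _b are one class to them, and where a whole thing is asked for, a point or a joint stands for the part that bears it (a point fixed in the world has none). Each returns a list of dicts, best first, with "conf" (0 to 1); they miss things now and then, are a little off and sometimes report something else, mostly with a low value. They report only what shows in the picture. A call takes as long as a camera call.
- silhouettes(name, camera): "pixels" (420x560 bool, what is visible of it) and "xy" ([column, row] in pixels, amid what is visible of it).
- tip_of(name, camera): "xy" ([column, row] in pixels: a listed point, or the origin of a listed thing).
The state is a dict: "time_s": time; "joint_positions": joint angles; "joint_vel": joint speeds; "joint_torque": joint torques, N m; "tool_pos": TCP position; "eef_rot": TCP orientation; "force": force on the tool from outside, world axes, zero at the start; "moment": the same for the moment, N m; "gripper_width": opening from 0.0 (shut) to 1.0 (fully open).
Only numpy, scipy, OpenCV 4.12 (cv2) and the standard library are available. Lean on these libraries where they do the work, as an engineer would, in place of code of your own. Each camera call takes 0.05 s, during which the arm holds its last target.

### The job

The circuit board in one of the two bench stations is finished: with the fingertips, push that station's hinged flag right over its pivot, from red to green, until it lies fully home on the other side. Press its black thumb tail to raise it, or get under its edge, then push it over; lift nothing. Leave the empty station's flag red, and leave the board and the loose things on the bench where they are; then move clear.

Things in the scene. Friction and masses are not known exactly. Their poses are not given: they have to be found in the camera images.
- busy_station: Fixed station: aluminium base 100 x 200 x 10 mm (its x, y, z), and a grey tray 90 x 120 x 16 mm centred 110 mm along its +x (away from the robot). Origin: underside of the base, straight below the middle of the flag's hinge. x: parallel to the hinge; z: up; y: to the side where the flag lies at the start (roughly the robot's left). Its tray holds the circuit board.
- busy_station_pivot (a point): Middle of the hinge line, 80 mm above the table; axes as the station's. Two dark posts 10 x 22 mm, 86 mm high, stand 44 mm either side of it along x (78 mm clear between them). A fixed rest post 10 mm across stands 75 mm either side along y and ends just under the level flag.
- busy_flag (a joint): Hinge of the flag to turn, rad. 0: level towards the station's +y, red face (white ring) up; 1.57: upright; 3.14 (end stop): level towards -y, green face (white bar) up. Starts at 0 to 0.25. Stiff: it stays where it is left, must be pushed all the way to the stop, and takes about 0.1 N m to turn (5 N at 20 mm from the hinge).
- busy_flag_edge (a point): Middle of the free edge of that flag, 92 mm from the hinge line; moves with it. The flag is a flat paddle 6 mm thick (its mid-plane holds the hinge line), 70 mm wide along the hinge.
- busy_flag_tail (a point): End of that flag's black thumb tail, 42 mm from the hinge line on the side opposite the paddle, in the same plane; 40 mm wide, 6 mm thick; moves with the flag. Pressing it down raises the paddle, by 50 to 60 degrees with an upright finger; then the paddle's edge or back must be pushed over.
- empty_station: Fixed station: aluminium base 100 x 200 x 10 mm (its x, y, z), and a grey tray 90 x 120 x 16 mm centred 110 mm along its +x (away from the robot). Origin: underside of the base, straight below the middle of the flag's hinge. x: parallel to the hinge; z: up; y: to the side where the flag lies at the start (roughly the robot's left). Its tray is empty.
- empty_flag (a joint): Hinge of the empty station's flag, built and numbered as busy_flag. It starts between 0 and 0.1 and is to be left alone.
- empty_flag_edge (a point): Middle of the free edge of the empty station's flag, 92 mm from its hinge; moves with it.
- board: Loose green circuit board, 76 x 106 mm, 18 mm high over its parts, lying in the tray of the busy station. Origin: centre of its underside. To be left alone.
- screwdriver: Loose screwdriver with a red handle, about 160 mm long, lying right of the stations. Origin: underside, near its middle.
- flux_jar: Loose closed jar, 44 mm across, 50 mm high, standing between the stations. Origin: centre of its underside.
- wire_spool: Loose spool, 60 mm across, 40 mm high, standing left of the stations. Origin: centre of its underside.
- pliers: Loose pliers with red handles, about 180 x 72 mm and 16 mm high, lying right of the stations. Origin: underside near the joint of the pliers.
- parts_tray: Loose blue open parts tray, 100 x 70 x 30 mm, left of the stations. Origin: centre of its underside.
- pen_cup: Loose yellow cup, 70 mm across, 90 mm high, standing beyond the stations. Origin: centre of its underside.

How it is judged:
By the outcome, as a careful person would: the job done as asked, in the order asked, and still so for the second after the job is handed in, with the robot touching nothing.
It also fails if it takes over 48 s, if anything falls off the work surface, if the arm or the gripper's body presses on something with over 40 N, if the wrist force passes 120 N, or if a joint passes its speed limit or range.

## Working session

There is one attempt and no reset: what is moved stays moved. The work goes in short steps, Python scripts to look and compute and a shell command to move; the robot and the scene stay as the last step left them, time stands still between calls to the robot, and variables do not carry over. Pictures are saved under pics/ and viewed, and the job is handed in when it is done.

```bash
mkdir -p pics; cat > h.py <<'E'
from cell import *
import numpy as np, cv2
def save(n,p): cv2.imwrite('pics/'+p,cv2.cvtColor(n,cv2.COLOR_RGB2BGR))
def w(cam,xy,depth,m=None):
    m=camera_model(cam); u,v=xy; 
    z=depth[int(round(v)),int(round(u))]
    p=np.array([(u-m['cx'])/m['fx']*z,(v-m['cy'])/m['fy']*z,z,1])
    return (np.linalg.inv(m['world_to_cam'])@p)[:3]
def proj(cam,P):
    m=camera_model(cam); q=m['world_to_cam']@np.append(P,1); return q[0]/q[2]*m['fx']+m['cx'],q[1]/q[2]*m['fy']+m['cy']
E
python3 - <<'E'
from h import *
o=get_obs(); print(o)
for c in ['scene','top']:
    p,d=camera(c); save(p,c+'0.png'); np.save(c+'0.npy',d)
    for n in ['busy_station','empty_station','board','busy_flag_edge','busy_flag_tail','empty_flag_edge','busy_station_pivot','flux_jar','wire_spool','pen_cup']:
        r=tip_of(n,c)
        for k in r[:2]: print(c,n,round(k['conf'],2),np.round(k['xy']),np.round(w(c,np.clip(k['xy'],0,[559,419]),d),3))
E
```

```text
{'time_s': 0.0, 'joint_positions': array([61.20487526, 21.9926772 ,  2.51065239, 91.64926335, -1.02720997,
       66.53058606, -2.85833061]), 'joint_vel': array([-0.08894426, -0.00939277, -0.0858691 , -0.00735098,  0.05199656,
        0.05155102,  0.01243121]), 'joint_torque': array([ 3.45698609e-04, -4.33454347e+01,  1.02470074e+00, -2.49514264e+01,
        1.04683134e-02,  1.13651290e-02,  2.79992328e-06]), 'tool_pos': array([ 0.25558347, -0.59654034,  0.20177734]), 'eef_rot': array([[-9.19155689e-01, -1.13155303e-03,  3.93892801e-01],
       [-3.93894411e-01,  2.36196622e-03, -9.19152661e-01],
       [ 1.09708493e-04, -9.99996570e-01, -2.61672710e-03]]), 'force': array([-0.31399638, -0.17846578,  0.70777243]), 'moment': array([ 0.05882048, -0.00495057, -0.01766693]), 'gripper_width': 1.0014098371907405}
scene busy_station 0.79 [369. 235.] [0.541 0.227 0.009]
scene empty_station 0.84 [231. 171.] [ 0.522 -0.227  0.011]
scene board 0.56 [348. 262.] [0.652 0.215 0.009]
scene busy_flag_edge 0.71 [404. 233.] [0.552 0.315 0.083]
scene busy_flag_tail 0.8 [359. 209.] [0.533 0.184 0.08 ]
sc
[... 294 characters left out ...]
e pen_cup 0.79 [246. 268.] [0.807 0.006 0.026]
top busy_station 0.65 [199. 243.] [0.531 0.211 0.082]
top empty_station 0.62 [363. 256.] [ 0.503 -0.212  0.079]
top board 0.82 [204. 201.] [0.653 0.215 0.007]
top board 0.67 [211. 240.] [0.546 0.191 0.008]
top busy_flag_edge 0.85 [156. 234.] [ 0.561  0.344 -0.001]
top busy_flag_tail 0.95 [211. 244.] [0.535 0.191 0.012]
top busy_flag_tail 0.51 [364. 260.] [ 0.494 -0.213  0.084]
top empty_flag_edge 0.61 [331. 250.] [ 0.523 -0.135  0.008]
top busy_station_pivot 0.72 [198. 242.] [0.534 0.215 0.082]
top flux_jar 0.54 [278. 247.] [0.527 0.009 0.043]
top wire_spool 0.35 [209. 240.] [0.538 0.187 0.076]
top pen_cup 0.86 [288. 158.] [ 0.782 -0.015  0.001]
```

View pics/scene0.png

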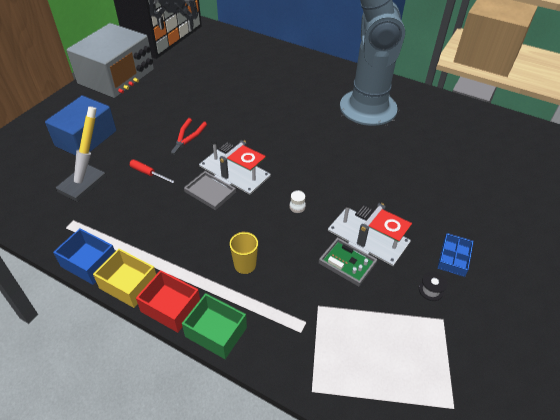

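View pics/top0.png

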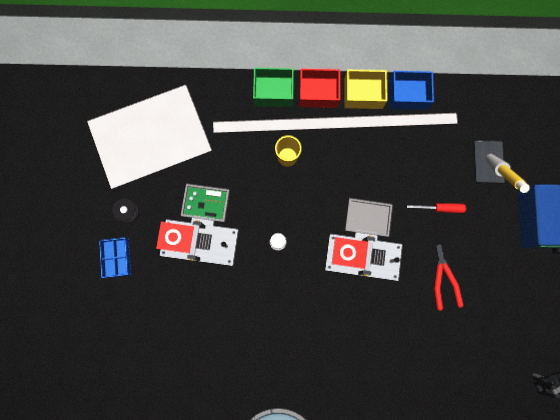

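The board lies in the left station's tray (scene 348,262; top 204,201), so the left station's flag (top 175,237) is the one to turn. Next I'll measure its geometry.

```bash
cat >> h.py <<'E'
def cloud(cam,d):
    m=camera_model(cam); v,u=np.mgrid[0:d.shape[0],0:d.shape[1]]
    P=np.stack([(u-m['cx'])/m['fx']*d,(v-m['cy'])/m['fy']*d,d,np.ones_like(d)],-1)
    return (P@np.linalg.inv(m['world_to_cam']).T)[...,:3]
E
python3 - <<'E'
from h import *
for c in ['top','scene']:
    p=cv2.cvtColor(cv2.imread(f'pics/{c}0.png'),cv2.COLOR_BGR2RGB).astype(int); d=np.load(c+'0.npy'); P=cloud(c,d)
    reg=(P[...,0]>.42)&(P[...,0]<.64)&(P[...,1]>.08)&(P[...,1]<.37)
    b=reg&(P[...,2]>.003)&(P[...,2]<.018)&(p.min(-1)>110)
    Q=P[b][:,:2]; r=cv2.minAreaRect((Q*1000).astype(np.float32)); print(c,'base',b.sum(),r)
    red=reg&(p[...,0]>120)&(p[...,1]<90)&(P[...,2]>.05)
    red=cv2.erode(red.astype(np.uint8),np.ones((3,3)))>0
    Q=P[red]; ce=Q.mean(0); _,s,vt=np.linalg.svd(Q-ce); print('red',red.sum(),ce,vt[2],cv2.minAreaRect((Q[:,:2]*1000).astype(np.float32)))
    hi=reg&(P[...,2]>.055); dk=hi&(p.max(-1)<100); n,l,st,cc=cv2.connectedComponentsWithStats(dk.astype(np.uint8))
    for i in range(1,n):
        if st[i,4]>3: print('dark',st[i,4],P[l==i].mean(0).round(4),P[l==i].min(0).round(3),P[l==i].max(0).round(3))
    im=cv2.imread(f'pics/{c}0.png'); u,v=proj(c,[.54,.22,.05]); u,v=int(u),int(v)
    cv2.imwrite(f'pics/{c}z.png',cv2.resize(im[v-45:v+45,u-60:u+60],None,fx=6,fy=6,interpolation=2))
    print(u,v)
E
```

```text
top base 1585 ((567.2670288085938, 221.7585906982422), (199.54806518554688, 157.4943084716797), 83.32162475585938)
red 432 [0.54440517 0.27199209 0.08375068] [ 0.00267383  0.03133641 -0.99950532] ((544.6807250976562, 274.378662109375), (79.85955047607422, 62.68268585205078), 83.24889373779297)
dark 27 [0.5806 0.215  0.0793] [0.576 0.209 0.058] [0.585 0.227 0.09 ]
dark 151 [0.5366 0.2012 0.0815] [0.518 0.181 0.073] [0.556 0.22  0.087]
dark 20 [0.5296 0.1498 0.0755] [0.524 0.145 0.057] [0.535 0.155 0.08 ]
dark 27 [0.4943 0.2257 0.0816] [0.489 0.219 0.058] [0.499 0.238 0.09 ]
197 240
scene base 1745 ((567.7352294921875, 221.55758666992188), (200.27249145507812, 159.20269775390625), 82.05863189697266)
red 340 [0.54756701 0.27034064 0.08554602] [-0.01249678 -0.04059018  0.99909773] ((545.0106201171875, 274.04376220703125), (78.94780731201172, 66.73054504394531), 83.77011108398438)
dark 23 [0.5318 0.1502 0.0767] [0.524 0.144 0.065] [0.538 0.158 0.081]
dark 6 [0.4961 0.2217 0.0865] [0.487 0.22  0.08 ] [0.503 0.225 0.091]
dark 141 [0.5377 0.2003 0.0827] [0.515 0.182 0.078] [0.56  0.219 0.088]
dark 9 [0.4959 0.2385 0.0846] [0.487 0.235 0.082] [0.501 0.241 0.088]
dark 64 [0.5875 0.2221 0.0721] [0.582 0.21  0.055] [0.591 0.231 0.09 ]
368 223
```

View pics/topz.png

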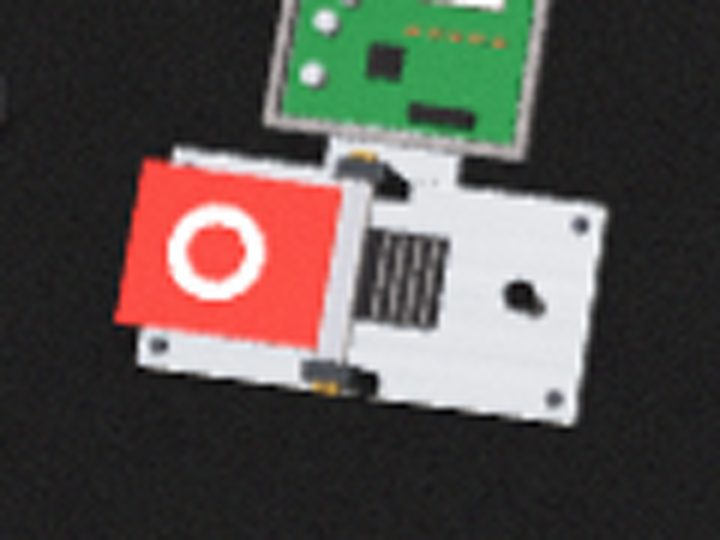

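View pics/scenez.png

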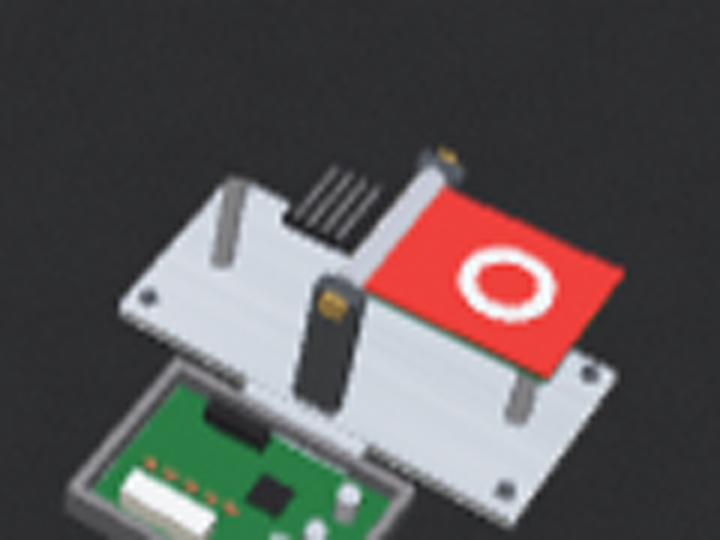

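```bash
python3 -c "
import cell;print([k for k in dir(cell) if k[0]!='_']);print(getattr(cell,'hold_point_z',None))"
python3 -m inch '[0,0,0.149,0.0174,0.049,0,0, 0,0,0.149,0.0174,0.049,0,0, 0,0,0.149,0.0174,0.049,0,0, 0,0,0.149,0.0174,0.049,0,0, 0,0,0.149,0.0174,0.049,0,0, 0,0,0.149,0.0174,0.049,0,0, 0,0,0.149,0.0174,0.049,0,0, 0,0,0,0.0174,0.049,0,0]'
```

```text
['MotionError', 'camera', 'camera_model', 'finish_job', 'get_obs', 'hold_point_z', 'silhouettes', 'tip_of']
0.0187
time_s: 2.1
tool_pos: [0.3958, -0.204, 0.2036]
eef_rot: [[-0.122, 0.001, 0.993], [-0.993, -0.001, -0.122], [0.001, -1.0, 0.001]]
force: [1.1, 0.3, 0.3]
gripper_width: -0.001
```

```bash

python3 -m inch '[0,0,0,0.0173,0.049,0,0, 0,0,0,0.0173,0.049,0,0, 0,0,0,0.0173,0.049,0,0, 0,0,0,0.0173,0.049,0,0, 0,0,0,0.0173,0.049,0,0, 0,0,0,0.0173,0.049,0,0, 0,0,0,0.0173,0.049,-0.03,0, 0,0,0,0.0173,0.049,-0.04,0]'
python3 - <<'E'
from h import *
o=get_obs();print(o['tool_pos'],o['force'])
for c in ['scene','top']:
    p,d=camera(c); save(p,c+'1.png')
    im=cv2.imread(f'pics/{c}1.png'); u,v=map(int,proj(c,[.54,.22,.08]))
    cv2.imwrite(f'pics/{c}1z.png',cv2.resize(im[v-45:v+45,u-60:u+60],None,fx=6,fy=6,interpolation=2))
    print(u,v,proj(c,o['tool_pos']))
E
```

```text
time_s: 3.1
tool_pos: [0.5352, 0.1859, 0.1358]
eef_rot: [[-0.124, 0.004, 0.992], [-0.992, 0.001, -0.124], [-0.001, -1.0, 0.004]]
force: [0.9, -0.6, 0.0]
gripper_width: 0.004
[0.53522065 0.18593504 0.13580855] [ 0.89891508 -0.55930734  0.01934671]
370 216 (np.float64(362.20838853681164), np.float64(195.49884432512022))
195 239 (np.float64(205.90399437328796), np.float64(239.36333729844168))
```

View pics/scene1z.png

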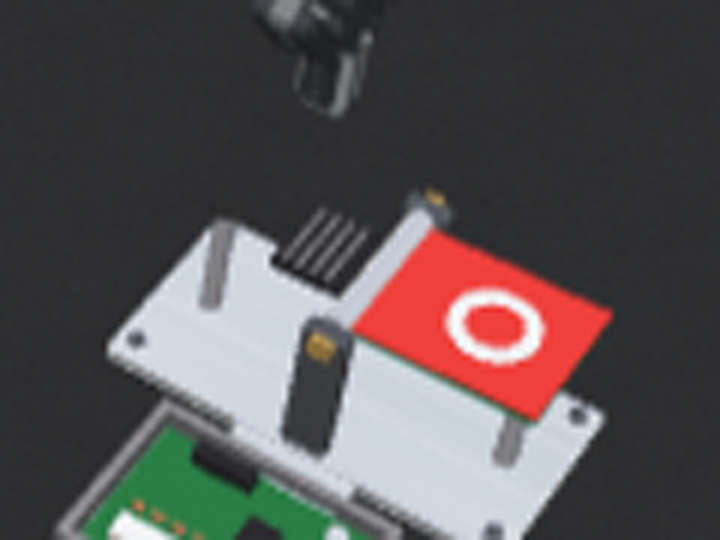

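```bash

python3 -m inch '[0,0,0,0,0.001,-0.02,0, 0,0,0,0,0.001,-0.02,0, 0,0,0,0,0,-0.01,0, 0,0,0,0,0,-0.01,0, 0,0,0,0,0,-0.01,0, 0,0,0,0,0,0,0]'
```

```text
time_s: 3.95
tool_pos: [0.5322, 0.1858, 0.0643]
eef_rot: [[-0.123, -0.001, 0.992], [-0.992, -0.001, -0.123], [0.001, -1.0, -0.001]]
force: [0.3, 0.8, 0.7]
gripper_width: 0.002
```

```bash

python3 -m inch '[0,0,0,0.001,0.001,-0.006,0, 0,0,0,0.001,0.002,-0.006,0, 0,0,0,0,0.001,-0.006,0, 0,0,0,0,0,0,0]'
python3 - <<'E'
from h import *
o=get_obs();print(o['tool_pos'],o['force'])
for c in ['scene','top']:
    p,d=camera(c); save(p,c+'2.png'); 
    im=cv2.imread(f'pics/{c}2.png'); u,v=map(int,proj(c,[.54,.22,.08]))
    cv2.imwrite(f'pics/{c}2z.png',cv2.resize(im[v-45:v+45,u-60:u+60],None,fx=6,fy=6,interpolation=2))
E
```

```text
time_s: 4.45
tool_pos: [0.535, 0.1901, 0.0467]
eef_rot: [[-0.123, 0.0, 0.992], [-0.992, 0.0, -0.123], [-0.0, -1.0, -0.0]]
force: [-0.6, -0.2, 0.5]
gripper_width: -0.003
[0.53499502 0.19012817 0.04665893] [-0.5814456  -0.17200021  0.50789637]
```

View pics/scene2z.png

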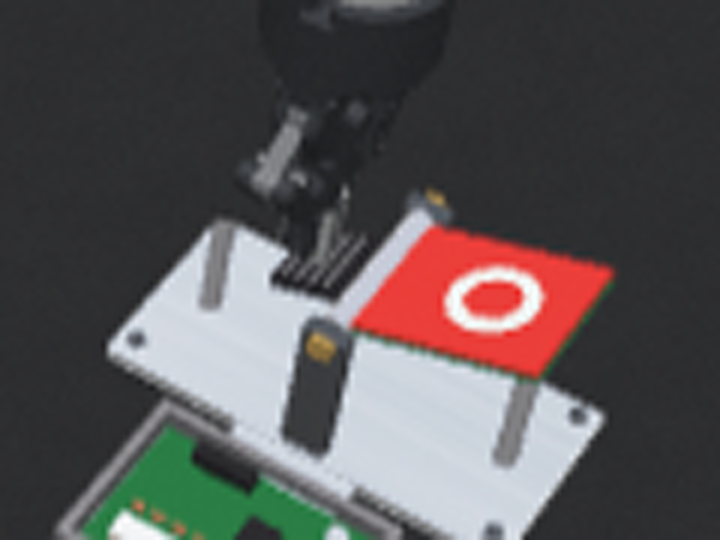

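```bash

cat >> h.py <<'E'
def flag(P,p):
    # station frame relative to pivot
    c,s=np.cos(np.radians(-7)),np.sin(np.radians(-7))
    D=P-np.array([.538,.2215,.08]); return np.stack([D[...,0]*c+D[...,1]*s,-D[...,0]*s+D[...,1]*c,D[...,2]],-1)
E
python3 - <<'E'
from h import *
for c in ['scene','top']:
    p,d=camera(c); p=p.astype(int); S=flag(cloud(c,d),p)
    ok=(abs(S[...,0])<.036)&(abs(S[...,1])<.1)&(S[...,2]>-.06)
    red=ok&(p[...,0]>110)&(p[...,1]<90)
    Q=S[red]; f=np.polyfit(Q[:,1],Q[:,2],1); print(c,len(Q),'theta',np.degrees(np.arctan(f[0])),f[1],Q.max(0))
    dk=ok&(p.max(-1)<100)&(abs(S[...,0])<.022)&(S[...,1]<-.008)&(S[...,2]<.02)
    n=S[dk]; 
    for a in np.arange(-.06,0,.006):
        k=n[(n[:,1]>=a)&(n[:,1]<a+.006)]
        if len(k): print(round(a,3),len(k),np.percentile(k[:,2],[0,25,50,100]).round(3), k[:,0].min().round(3),k[:,0].max().round(3))
E
```

```text
scene 503 theta 18.257342062498765 0.0023442952449159744 [0.03589863 0.09127416 0.03448749]
-0.042 6 [-0.009 -0.005  0.011  0.017] 0.004 0.016
-0.036 18 [-0.011 -0.009 -0.005  0.019] 0.006 0.021
-0.03 19 [-0.01  -0.007  0.003  0.019] 0.007 0.021
-0.024 28 [-0.008 -0.005 -0.001  0.02 ] -0.02 0.021
-0.018 18 [-0.005 -0.003 -0.002  0.002] -0.018 0.021
-0.012 18 [-0.004 -0.002 -0.001  0.002] -0.018 0.021
top 59 theta -74.9322665046867 0.33772179785126094 [-0.01032085  0.09141964  0.34120994]
```

View pics/top2z.png

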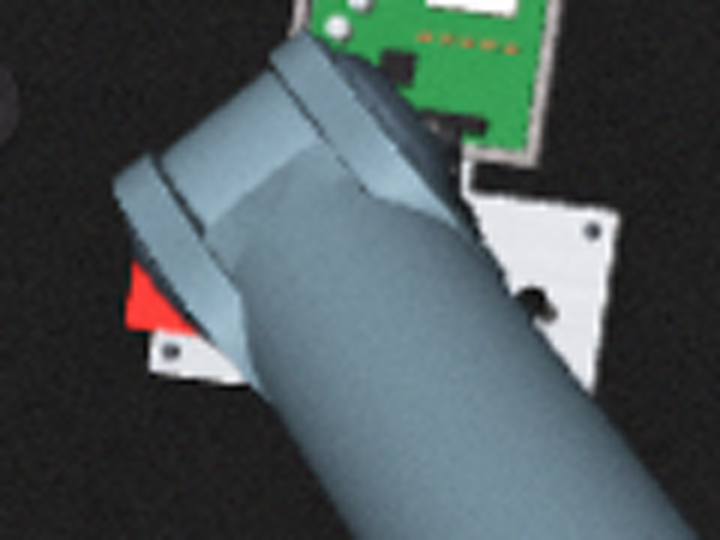

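```bash

python3 - <<'E'
from h import *
p,d=camera('wrist'); save(p,'w2.png'); np.save('w2.npy',d)
im=cv2.imread('pics/scene2.png'); cv2.imwrite('pics/s2zz.png',cv2.resize(im[170:245,330:430],None,fx=8,fy=8,interpolation=2))
o=get_obs()
for q in [o['tool_pos'],o['tool_pos']+[0,0,.02]]:
  u,v=proj('scene',q); print((u-330)*8,(v-170)*8)
E
```

```text
234.45842224901298 392.67527698552044
242.68399742335032 352.7198908606549
```

View pics/s2zz.png

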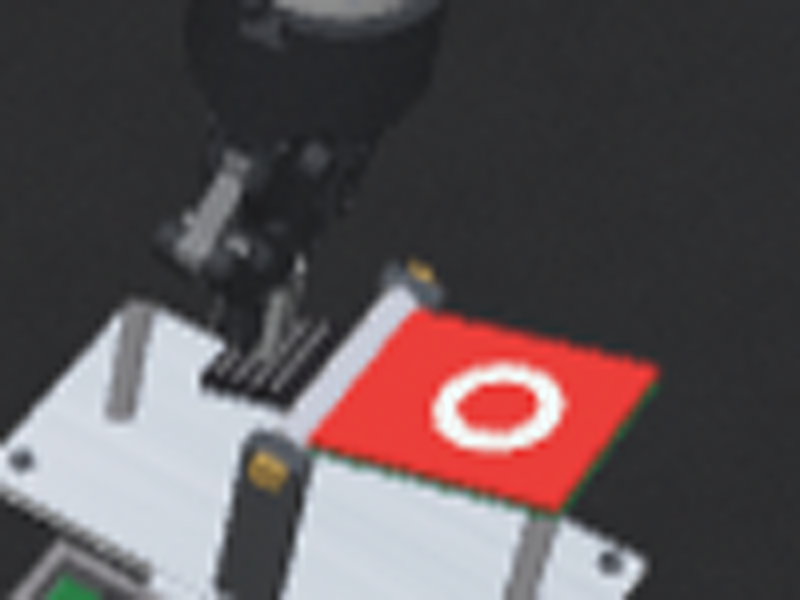

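View pics/w2.png

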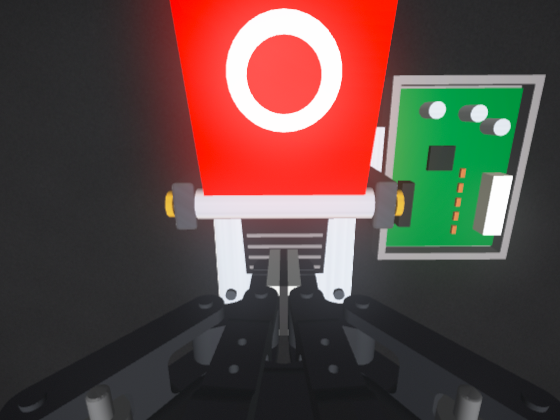

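```bash

python3 - <<'E'
from h import *
d=np.load('w2.npy'); m=camera_model('wrist'); o=get_obs(); print(o['tool_pos'],o['force'],o['joint_positions'])
T=np.eye(4);T[:3,:3]=o['eef_rot'];T[:3,3]=o['tool_pos']
for n,u,v in [('tail L',255,240),('tail R',315,240),('tail near',255,268),('tail far',285,237),('finger',275,258),('finger',295,256),('finger',275,280),('finger tip',285,251),('hinge',285,205),('base',230,280),('red',285,180),('red',285,140)]:
    z=d[v,u]; c=np.array([(u-m['cx'])/m['fx']*z,(v-m['cy'])/m['fy']*z,z,1]); t=m['hand_eye']@c; W=T@t
    print(n,z,t[:3].round(4),W[:3].round(4),flag(W[:3],0).round(4))
E
```

```text
[0.53452713 0.19069827 0.04698815] [ 0.49987272 -0.11959166 -0.58544623] [  5.98534609  28.81929695 -35.97493631 108.26201064  21.70726254
  49.82261152 -47.89256813]
tail L 0.15200968 [-0.0132 -0.0308 -0.0126] [0.5236 0.2053 0.0778] [-0.0123 -0.0178 -0.0022]
tail R 0.15134941 [-0.0135 -0.0314  0.0162] [0.5522 0.2021 0.0783] [ 0.0165 -0.0175 -0.0017]
tail near 0.14169347 [-0.0052 -0.044  -0.0117] [0.5236 0.1973 0.0909] [-0.0114 -0.0258  0.0109]
tail far 0.15054186 [-0.0152 -0.0317  0.0018] [0.5382 0.2055 0.0787] [ 0.0021 -0.0158 -0.0013]
finger 0.14024888 [-0.0102 -0.044  -0.0027] [0.5331 0.2011 0.091 ] [-0.0024 -0.0209  0.011 ]
finger 0.14303118 [-0.0098 -0.0412  0.0063] [0.542  0.1996 0.0882] [ 0.0066 -0.0212  0.0082]
finger 0.123273745 [-0.0095 -0.0619 -0.0022] [0.5335 0.2004 0.1089] [-0.0019 -0.0215  0.0289]
finger tip 0.1484925 [-0.0096 -0.0355  0.0018] [0.5375 0.2    0.0825] [ 0.0021 -0.0214  0.0025]
hinge 0.13620265 [-0.0338 -0.041   0.0017] [0.5404 0.224  0.088 ] [0.002  0.0028 0.008 ]
base 0.23442756 [ 0.0474  0.037  -0.0386] [0.4905 0.1484 0.01  ] [-0.0383 -0.0783 -0.07  ]
red 0.13239361 [-0.0449 -0.0416  0.0017] [0.5417 0.2351 0.0886] [0.002  0.0139 0.0086]
red 0.12223638 [-0.0619 -0.0471  0.0016] [0.5437 0.2519 0.0941] [0.002  0.0309 0.0141]
```

```bash

python3 -m inch '[0,0,0,0,0,-0.005,0, 0,0,0,0,0,-0.005,0, 0,0,0,0,0,0,0]'
cat > meas.py <<'E'
from h import *
import sys
t=sys.argv[1]
o=get_obs();print(o['time_s'],o['tool_pos'],o['force'],o['moment'])
p0,d=camera('scene'); p=p0.astype(int); S=flag(cloud('scene',d),p)
ok=(abs(S[...,0])<.036)&(abs(S[...,1])<.1)&(S[...,2]>-.06)&(S[...,2]<.11)
red=ok&(p[...,0]>110)&(p[...,1]<90)&(p[...,2]<90)
Q=S[red]
if len(Q)>20:
    f=np.polyfit(Q[:,1],Q[:,2],1); print(len(Q),'theta',np.degrees(np.arctan(f[0])),f[1],Q.max(0),Q.min(0))
b=cv2.cvtColor(p0,cv2.COLOR_RGB2BGR)
A=cv2.resize(b[150:250,320:440],(480,400),interpolation=2)
w_,_=camera('wrist'); B=cv2.resize(cv2.cvtColor(w_,cv2.COLOR_RGB2BGR),(320,240))
C=np.zeros((400,800,3),np.uint8); C[:,:480]=A; C[:240,480:]=B
cv2.imwrite(f'pics/{t}.png',C)
E
python3 meas.py m3
```

```text
time_s: 5.08
tool_pos: [0.5345, 0.1898, 0.0364]
eef_rot: [[-0.123, -0.001, 0.992], [-0.992, -0.001, -0.123], [0.001, -1.0, -0.001]]
force: [0.5, -0.1, -0.8]
gripper_width: 0.003
5.075 [0.53453832 0.18978443 0.03637473] [ 0.49586034 -0.13607264 -0.80195814] [ 0.02842882 -0.01416861 -0.0218365 ]
379 theta 36.032628764124865 0.0017632895978750578 [0.03574166 0.07817329 0.05969603] [-0.03510152  0.007649    0.00533301]
```

View pics/m3.png

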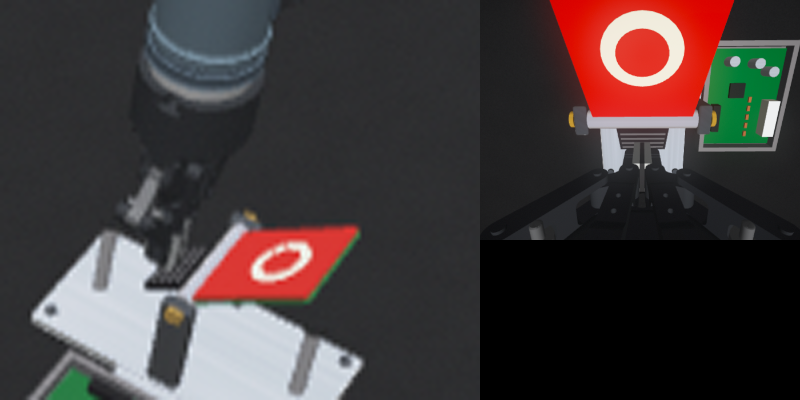

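```bash

python3 -m inch '[0,0,0,0,0,-0.005,0, 0,0,0,0,0,-0.004,0, 0,0,0,0,0,-0.004,0, 0,0,0,0,0,0,0]'
python3 meas.py m4
```

```text
time_s: 5.68
tool_pos: [0.5344, 0.1897, 0.0233]
eef_rot: [[-0.123, -0.001, 0.992], [-0.992, -0.001, -0.123], [0.001, -1.0, -0.001]]
force: [-0.5, -1.0, -0.4]
gripper_width: 0.0
5.675 [0.53440232 0.18973676 0.02331257] [-0.50044048 -0.96958693 -0.40553757] [-0.12396417 -0.05995566  0.00720003]
246 theta 51.732325419471024 0.000965643770735676 [0.03583523 0.05975587 0.07839477] [-0.03565251  0.00473116  0.00332736]
```

View pics/m4.png

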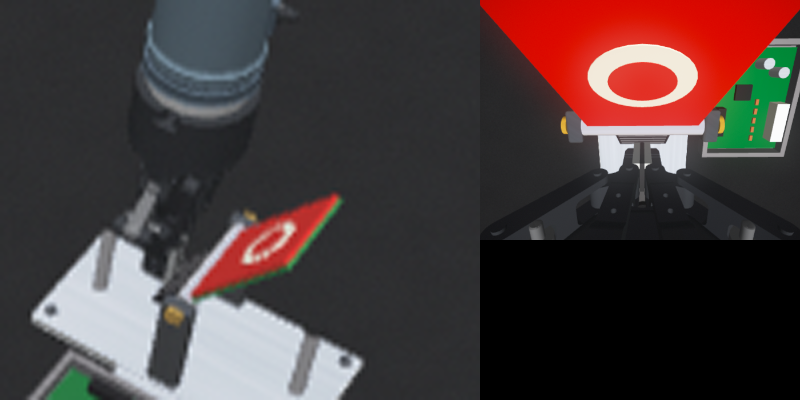

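```bash

python3 -m inch '[0,0,0,0,-0.006,0.03,0, 0,0,0,0,-0.006,0.03,0, 0,0,0,0,-0.006,0.03,0, 0,0,0,0,0,0.045,0, 0,0,0,0,0,0.045,0, 0,0,0,0,0,0.045,0, 0,0,0,0.008,0.05,0,0, 0,0,0,0.008,0.05,0,0]'
python3 -m inch '[0,0,0,0.001,0.05,0,0, 0,0,0,0,0,-0.04,0, 0,0,0,0,0,0,0]'
python3 meas.py m5
```

```text
time_s: 6.78
tool_pos: [0.5518, 0.2725, 0.25]
eef_rot: [[-0.126, 0.002, 0.992], [-0.992, 0.0, -0.126], [-0.0, -1.0, 0.002]]
force: [0.9, 0.3, -0.2]
gripper_width: 0.001
time_s: 7.15
tool_pos: [0.5489, 0.3209, 0.2049]
eef_rot: [[-0.121, -0.007, 0.993], [-0.993, -0.004, -0.121], [0.005, -1.0, -0.007]]
force: [0.4, -1.4, -0.0]
gripper_width: -0.002
7.15 [0.54885834 0.32093013 0.20488986] [ 0.37403696 -1.4234241  -0.04093881] [-0.02038853  0.02290187  0.03316816]
243 theta 51.60810524563125 0.0011592512536664254 [0.03594649 0.06008656 0.07638579] [-0.03586833  0.00614558  0.00872593]
```

View pics/m5.png

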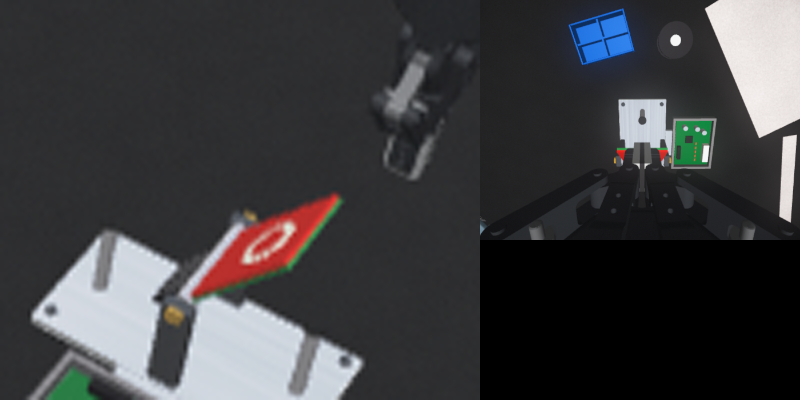

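```bash

python3 -m inch '[0,0,0,0,0,-0.03,0, 0,0,0,0,0,-0.03,0, 0,0,0,0,0,-0.03,0, 0,0,0,-0.002,-0.015,0,0, 0,0,0,0,0,0,0]'
python3 meas.py m6
```

```text
time_s: 7.88
tool_pos: [0.552, 0.3048, 0.1209]
eef_rot: [[-0.127, 0.003, 0.992], [-0.992, -0.001, -0.127], [0.0, -1.0, 0.003]]
force: [0.3, 0.3, 0.1]
gripper_width: 0.002
7.875 [0.55200381 0.30476209 0.12090933] [0.26511508 0.30279584 0.13903331] [ 0.02289222 -0.02311432  0.01113335]
215 theta 51.3604574543744 0.0015858288175041879 [0.03592318 0.06022203 0.07700755] [-0.03508147  0.00632188  0.00750386]
```

View pics/m6.png

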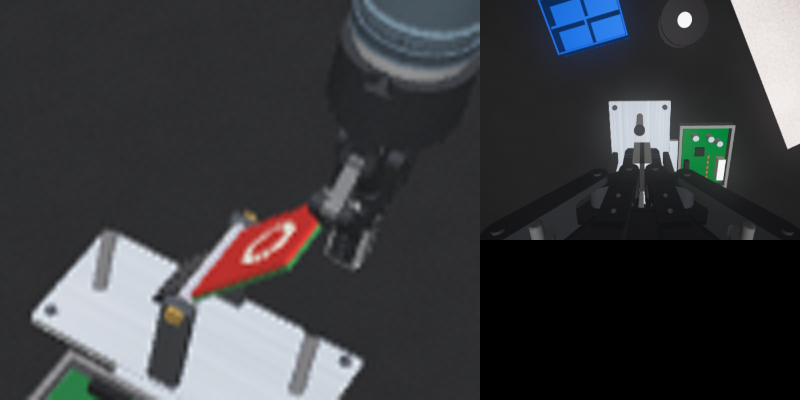

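```bash

python3 - <<'E'
from h import *
p,d=camera('scene'); o=get_obs(); t=o['tool_pos']
P=cloud('scene',d); D=P-t; k=(np.hypot(D[...,0],D[...,1])<.05)&(P[...,2]>.1)&(p.astype(int).max(-1)-p.astype(int).min(-1)<50)
Q=D[k]; print(k.sum())
T=Q@o['eef_rot']
for a in np.arange(-.01,.09,.01):
    s=(-T[:,1]>=a)&(-T[:,1]<a+.01)
    if s.sum(): print('height above tcp',a.round(2),s.sum(),'x',T[s,0].min().round(3),T[s,0].max().round(3),'z',T[s,2].min().round(3),T[s,2].max().round(3))
E
```

```text
5323
height above tcp 0.01 11 x 0.034 0.047 z -0.016 0.034
height above tcp 0.02 7 x -0.008 0.04 z -0.002 0.034
height above tcp 0.03 19 x -0.011 0.026 z -0.003 0.034
height above tcp 0.04 30 x -0.011 0.011 z -0.003 0.018
height above tcp 0.05 25 x -0.011 0.009 z -0.004 0.016
height above tcp 0.06 3 x -0.011 0.005 z -0.005 0.015
height above tcp 0.07 21 x -0.014 0.01 z -0.011 0.034
height above tcp 0.08 20 x -0.014 0.011 z -0.026 0.041
```

```bash

python3 -m inch '[0,0,0,0,0,-0.007,0, 0,0,0,-0.002,-0.014,0,0, 0,0,0,-0.002,-0.014,0,0, 0,0,0,-0.002,-0.014,0,0, 0,0,0,-0.002,-0.014,0,0, 0,0,0,-0.002,-0.014,0,0, 0,0,0,-0.002,-0.014,0,0]'
python3 meas.py m7
```

```text
time_s: 8.9
tool_pos: [0.5376, 0.222, 0.1118]
eef_rot: [[-0.123, -0.0, 0.992], [-0.992, -0.0, -0.123], [0.0, -1.0, -0.0]]
force: [0.1, 1.2, -0.9]
gripper_width: -0.002
8.9 [0.53760692 0.22200359 0.11183714] [ 0.1473731   1.21946849 -0.89607874] [ 0.30113459 -0.12245744  0.00465553]
```

View pics/m7.png

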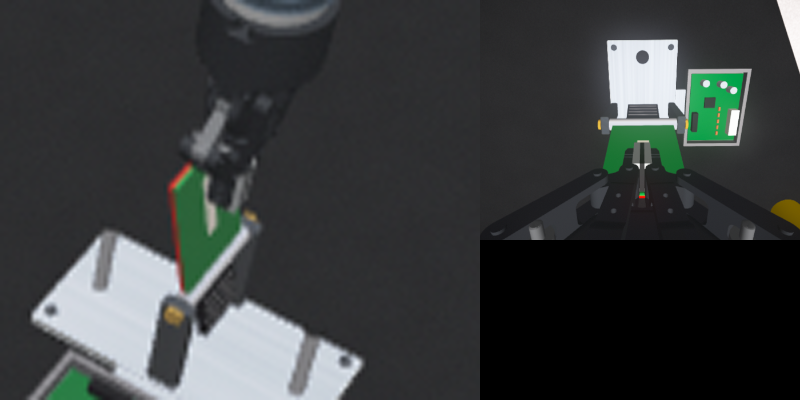

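```bash

python3 -m inch '[0,0,0,-0.002,-0.015,-0.002,0, 0,0,0,-0.002,-0.015,-0.005,0, 0,0,0,-0.002,-0.012,-0.007,0, 0,0,0,-0.001,-0.010,-0.009,0, 0,0,0,-0.001,-0.008,-0.01,0, 0,0,0,0,0,0,0]'
python3 meas.py m8
```

```text
time_s: 9.75
tool_pos: [0.5287, 0.1612, 0.0775]
eef_rot: [[-0.124, -0.003, 0.992], [-0.992, -0.002, -0.124], [0.002, -1.0, -0.003]]
force: [-0.1, 0.3, -0.7]
gripper_width: 0.001
9.75 [0.52870054 0.16124677 0.07750445] [-0.08163504  0.28442256 -0.67886982] [ 0.00109691  0.0109829  -0.02294999]
```

View pics/m8.png

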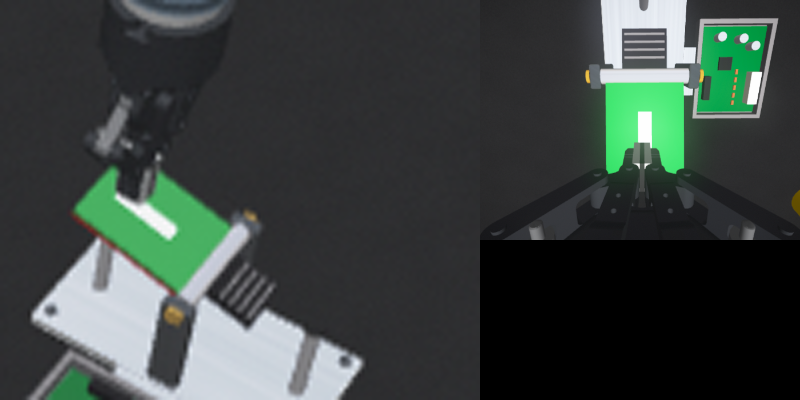

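```bash

python3 -m inch '[0,0,0,0,0,-0.008,0, 0,0,0,0,0,-0.007,0, 0,0,0,0,0,-0.004,0, 0,0,0,0,0,0,0]'
python3 meas.py m9
```

```text
time_s: 10.35
tool_pos: [0.5292, 0.1633, 0.0594]
eef_rot: [[-0.123, -0.001, 0.992], [-0.992, -0.0, -0.123], [0.0, -1.0, -0.001]]
force: [-0.3, 0.2, 0.0]
gripper_width: 0.002
10.35 [0.52921543 0.16326251 0.05941992] [-0.33288447  0.183713    0.04769841] [ 0.03037307 -0.04544899  0.03503554]
```

```bash

python3 -m inch '[0,0,0,0,0,-0.002,0, 0,0,0,0,0,0,0]'
python3 -m inch '[0,0,0,0,0,-0.002,0, 0,0,0,0,0,0,0]'
```

```text
time_s: 10.7
tool_pos: [0.5298, 0.1634, 0.0581]
eef_rot: [[-0.123, 0.0, 0.992], [-0.992, 0.0, -0.123], [-0.0, -1.0, 0.0]]
force: [1.0, 0.8, 0.1]
gripper_width: -0.001
time_s: 10.95
tool_pos: [0.5297, 0.1632, 0.0559]
eef_rot: [[-0.123, -0.0, 0.992], [-0.992, -0.0, -0.123], [0.0, -1.0, -0.0]]
force: [0.4, 0.2, 1.2]
gripper_width: 0.002
```

```bash

python3 -m inch '[0,0,0,0,0,-0.002,0, 0,0,0,0,0,0,0]' | grep -E 'pos|force'
python3 -m inch '[0,0,0,0,0,-0.002,0, 0,0,0,0,0,0,0]'| grep -E 'pos|force'
python3 meas.py m10
python3 - <<'E'
from h import *
p,d=camera('scene'); p=p.astype(int); S=flag(cloud('scene',d),p)
g=(abs(S[...,0])<.036)&(abs(S[...,1])<.1)&(abs(S[...,2])<.09)&(p[...,1]>p[...,0]+25)
Q=S[g]; f=np.polyfit(Q[:,1],Q[:,2],1); print(len(Q),'angle short of level',np.degrees(np.arctan(f[0])),f[1],Q.min(0))
E
```

```text
tool_pos: [0.5299, 0.1632, 0.0549]
force: [-1.9, -1.5, 6.2]
tool_pos: [0.53, 0.1631, 0.0547]
force: [-5.8, -2.8, 16.5]
11.45 [0.53003791 0.16314504 0.05465579] [-5.77517915 -2.8042146  16.4819933 ] [-0.60389577  1.25189742  0.00338168]
501 angle short of level 0.051002513943881535 0.003977564703958553 [-0.03485328 -0.08841097 -0.002056  ]
```

View pics/m10.png

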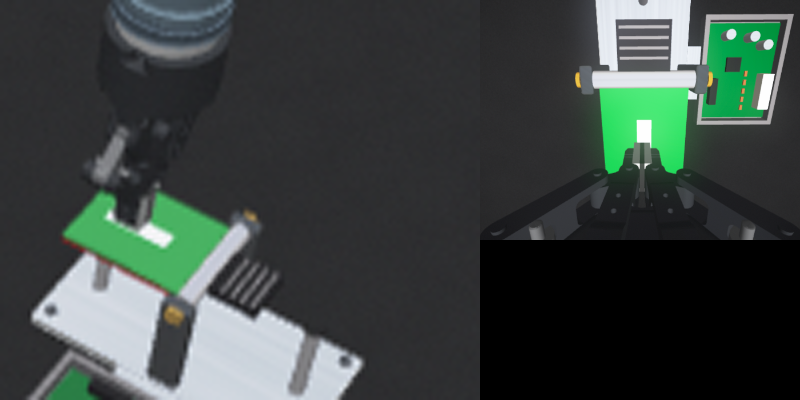

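Firm stop: 16 N reaction with no further travel, and the flag is level to 0.05°. Next I'll lift straight up and move clear towards the robot's right, staying high.

```bash

python3 -m inch '[0,0,0,0,0,0.02,0, 0,0,0,0,0,0.04,0, 0,0,0,0,0,0.05,0, 0,0,0,0,0,0.05,0, 0,0,0,-0.01,-0.05,0,0, 0,0,0,-0.01,-0.05,0,0, 0,0,0,-0.01,-0.05,0,0, 0,0,0,-0.01,-0.05,0,0]'
python3 -m inch '[0,0,0,-0.01,-0.05,0,0, 0,0,0,-0.01,-0.05,0,0, 0,0,0,0,0,0,0, 0,0,0,0,0,0,0]'
python3 - <<'E'
from h import *
p0,d=camera('scene'); save(p0,'end_scene.png');p=p0.astype(int); S=flag(cloud('scene',d),p)
g=(abs(S[...,0])<.036)&(abs(S[...,1])<.1)&(abs(S[...,2])<.09)&(p[...,1]>p[...,0]+25)
Q=S[g]; f=np.polyfit(Q[:,1],Q[:,2],1); print(len(Q),'angle short of level',np.degrees(np.arctan(f[0])),f[1],Q.min(0))
a=cv2.imread('pics/scene0.png').astype(int); b=cv2.imread('pics/end_scene.png').astype(int)
df=(abs(a-b).max(-1)>60).astype(np.uint8); n,l,st,c=cv2.connectedComponentsWithStats(df)
for i in range(1,n):
    if st[i,4]>6: print(st[i])
E
```

```text
time_s: 12.6
tool_pos: [0.4895, -0.0382, 0.2127]
eef_rot: [[-0.122, 0.001, 0.993], [-0.993, -0.0, -0.122], [0.0, -1.0, 0.001]]
force: [0.9, -0.7, 0.5]
gripper_width: 0.005
time_s: 13.1
tool_pos: [0.47, -0.136, 0.2123]
eef_rot: [[-0.123, 0.001, 0.992], [-0.992, 0.001, -0.123], [-0.001, -1.0, 0.001]]
force: [-1.2, 0.3, -0.1]
gripper_width: -0.002
587 angle short of level 0.11826793372205191 0.0037491834953815866 [-0.03470832 -0.08935035 -0.00169022]
[150   1   5   9  25]
[162   0   7   4  16]
[163   0  12  12  59]
[175   0  11  11  85]
[187   0   6   3  11]
[188   1   9  16  80]
[250   3  21  10 102]
[361   5   7   9  30]
[151   8  12  15  81]
[189  15   8  13  27]
[366  14   4   7  21]
[374  14  15  14  62]
[393  17   6   2   9]
[158  22   6   7  26]
[251  35  28  10  65]
[363  36   6  12  42]
[253  49  25   8  90]
[250  80   7  11  29]
[266 101   2  10  11]
[336 193  41  31 668]
[369 209  43  33 782]
```

View pics/end_scene.png

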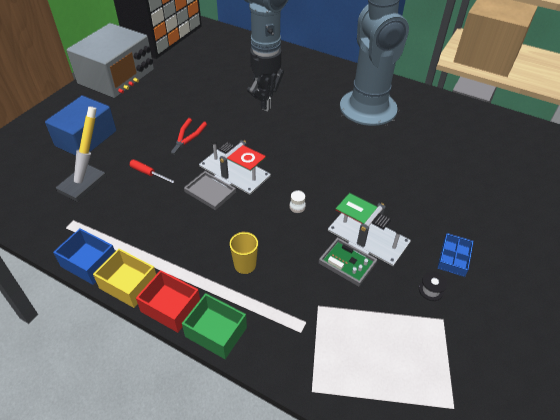

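The flag shows green and lies level (357,208), the empty station's flag is still red (246,157), and nothing loose has moved. The arm is clear, so I'm handing in.

```bash
python3 -c "
from cell import *
print(finish_job())"
```

```text
the job is handed in; nothing more can be done
None
```

The job is done and handed in: the left station, the one with the board in its tray, now has its flag fully over with the green face up. I pressed the thumb tail with shut fingers to raise the flag to about 52°. I then pushed the paddle over its pivot from the outer side and pressed it down until it stopped moving, at 16 N on the wrist. The arm then lifted off and moved clear, at about 13 s of the allowed 48 s.

**Last checks:**
- **Flag:** it lay within about 0.1° of level after release.
- **Everything else:** the before/after scene pictures differ only at that flag and the arm. The board, the empty station's red flag and the loose things show no change.
- **Force:** the wrist read about zero with the arm clear. I did not look again after handing in.

**One disagreement:** the shut fingertips sat about 25 mm above the reported tool point, both in the depth picture and at contact. I allowed for this when pushing the paddle over and pressing it home.

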